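# Set the tension of a shaker's rack clamp and lock its cam lever

### The arm

A 6-joint arm with a two-finger parallel gripper is mounted at the origin on the work surface. World frame = base frame: x ahead of the robot, y to its left, z up, the work surface at z = 0. Lengths are in m, angles in rad, forces in N, time in s.
With the tool pointing down it reaches from about 0.25 to 0.725 m from the base axis. Payload 4 kg.
Tool frame: the origin (TCP) lies at the very end of the fingers, on their centre line; the grasp point (between the pads) lies 19 mm behind it; z points along the fingers, y is the direction in which the jaws open and shut (so a half turn about z gives the same grasp; the last joint's range is limited). The gripper opens to 85 mm and grips with 20 to 120 N. Pads are 22 mm wide; open, the fingers measure 114 mm over their backs; the gripper's body (76 mm by 85 mm) begins 54 mm behind the grasp point. The pads swing forward as they close: fully open they stand 13 mm farther back than shut.
Start: joints at [-1.19, 0.241, 0.005, 1.335, 0, 1.571], TCP at [0.186, -0.464, 0.231] pointing down, gripper open.
Joint ranges: [-2.72, 2.72], [-1.05, 1.87], [-1.09, 1.28], [-1.99, 2.15], [-1.42, 1.44], [-3.14, 3.14]. Speed limits (rad/s): [2.79, 2.79, 3.14, 3.14, 3.14, 3.14].

### API

Orientations are given as a unit quaternion [x, y, z, w].
In Python, from workcell import bot gives the robot as it stands.
- The arm moves only by the shell command python3 -m crank 'ROWS'. ROWS is JSON, a list that holds one entry, the list of rows, each a list of 5 numbers: the shift along the tool's x, y, z in mm, then the turn about the tool's z in degrees, then the closure in counts, from 0 (fully open) to 255 (shut). In form: [[[tx, ty, tz, turn, grip], ...]]. A call has 1 to 12 rows; each row shifts and turns the pose as measured when the row begins, along the tool's axes as they then stand; what a row does not reach is not made up. A row lasts 1/8 s, in which the tool goes at most 62.5 mm and 10.7 degrees, less where a joint would pass 70% of its speed; a pose out of reach is approached as far as the arm can. A call is refused whole if a number of a shift passes 62.5 or a number of a turn 10.7, either way. A call with a gripper value outside its range is refused whole. The fingers move at their own pace and stop on an object; the grip force is fixed at half the most. Time passes only in rows, so rows that do not move let the fingers close. It gives the time, the measured TCP pose, the force and the opening at its end, in the units of the state.
- bot.get_obs(): the state, without advancing time (a new reading comes with each control period).
- bot.camera(name): name is "side" or "top"; returns a dict with "img" (384x512x3 uint8, blue, green, red), "depth" (384x512 float32, m along the optical axis (not along the pixel's ray), 0 where there is no reading), "fx", "fy", "cx", "cy" (pixels), "R" (3x3) and "t" (3): a world point X has camera coordinates R X + t. Camera axes: x right, y down, z forward; pixel columns grow to the right and rows downward; lengths in m; the calibration is good to about 2 mm. A picture is of the moment at which its call begins.
- bot.job_done(): hands the job in, once; it reports no verdict.
The state is a dict: "clock": time; "joint_pos": joint angles; "joint_vel": joint speeds; "tau": joint torques, N m; "eef_pos": TCP position; "tool_rot": TCP orientation; "ft_force": force on the tool from outside, world axes, zero at the start; "ft_torque": the same for the moment, N m; "grip_width": finger opening in m.
Only numpy, scipy, OpenCV 4.12 (cv2) and the standard library are available. Lean on these libraries where they do the work, as an engineer would, in place of code of your own. Each camera call takes 0.05 s, during which the arm holds its last target.

### The job

The tube rack on one of the two small shakers is not clamped yet: its cam lever still stands up open. On that shaker, first turn the adjusting nut clockwise (less than a quarter turn) until its grip lies in line with the steel hold-down bar, then flip the cam lever over and press it fully down flat along the bar. Leave the nut set, and do not touch the other shaker, which is already locked.

Things in the scene. Friction and masses are not known exactly. Their poses are not given: they have to be found in the camera images.
- nut_grip (a point): centre of the grip of the adjusting nut of the unlocked shaker, 137 mm above the bench, on the nut's vertical axis. The grip is a dark steel bar 56 mm long (its x), 12 mm wide (y) and 24 mm high, topping a round boss at one end of the steel hold-down bar; it turns with about 0.06 N m and stays where it is left. A corked tube rack (top 180 mm above the bench) begins 53 mm behind it
- shaker_nut (a joint): angle of that nut in rad, growing clockwise seen from above: 0 when its grip lies square to the hold-down bar, 1.57 when it lies in line with the bar (the wanted setting); starts between 0.2 and 0.9, can turn from 0 to 2.4
- lever_hinge (a point): hinge of the unlocked shaker's cam lever, 119 mm above the bench at the bar's other end, 150 mm from the nut. Axes fixed to the shaker: x away from its control panel (hinge line), y along the bar to the nut, z up. Lever: 16 mm wide, 7 mm thick, 81 mm from hinge to its round end, swings over the top in the yz plane; open it leans to -y, closed it lies along +y, upper face 10 mm above the hinge
- shaker_lever (a joint): angle of that cam lever in rad: 0 closed, flat along the bar (a hard stop), 1.57 upright, 2.1 fully open (leaning away from the nut); starts between 1.75 and 2.05. It stays where it is left; moving it takes about 2 N at its end
- locked_shaker: the other shaker, of the same make, whose lever already lies flat: ivory base 200 (x) x 220 (y) mm, aluminium platform 85 mm above the bench, nut and corked tube rack up to 180 mm. Both shakers are fixed to the bench. Origin: centre of its underside; x away from its control panel, y along its bar. Its bar lies 60 mm before the origin, nut at y +75 mm, hinge at y -75 mm. Not to be touched

How it is judged:
By the outcome, as a careful person would: the job done as asked, in the order asked, and still so for the second after the job is handed in, with the robot touching nothing.
It also fails if it takes over 48 s, if anything falls off the work surface, if the arm or the gripper's body presses on something with over 40 N, if the wrist force passes 120 N, or if a joint passes its speed limit or range.

## Working session

There is one attempt and no reset: what is moved stays moved. The work goes in short steps, Python scripts to look and compute and a shell command to move; the robot and the scene stay as the last step left them, time stands still between calls to the robot, and variables do not carry over. Pictures are saved under pics/ and viewed, and the job is handed in when it is done.

```bash
ls; mkdir -p pics
python3 - <<'E'
from workcell import bot
import cv2,numpy as np,pickle
o=bot.get_obs();print(o)
for n in("side","top"):
    c=bot.camera(n);pickle.dump(c,open(f"{n}0.pkl","wb"));cv2.imwrite(f"pics/{n}0.png",c["img"]);print(n,c["fx"],c["cx"],c["cy"],c["R"],c["t"])
E
```

```text
pics
{'clock': 0.0, 'joint_pos': array([-1.19002804e+00,  2.41406152e-01,  3.71945206e-03,  1.33520255e+00,
       -8.39060802e-06,  1.57081120e+00]), 'joint_vel': array([-0.00067288, -0.00118026,  0.00102794, -0.00053723,  0.00196063,
        0.00060796]), 'tau': array([ 1.20371278e-03, -3.72320688e+01,  2.52407080e+01,  1.69333880e-02,
        2.11521324e-04, -3.35747728e-06]), 'eef_pos': array([ 0.1855783 , -0.46360043,  0.23041455]), 'tool_rot': array([ 9.81932483e-01,  1.89228710e-01, -2.02155021e-04, -1.02675603e-03]), 'ft_force': array([-0.26760129,  0.06401586, -0.03283528]), 'ft_torque': array([ 0.03598316, -0.00716453, -0.01304311]), 'grip_width': 0.08536149841789045}
side 415.27425992009273 256.7000937987149 186.41287523896105 [[-0.9606341  -0.2776837  -0.00859589]
 [-0.1585505   0.57338046 -0.80380133]
 [ 0.22813124 -0.77079609 -0.59483571]] [0.5349755  0.17843297 0.75891035]
top 369.50885429555075 247.68456738208351 193.4476409674487 [[-0.16138335 -0.98687707 -0.0053916 ]
 [-0.96302641  0.15867255 -0.21772264]
 [ 0.21572098 -0.02994456 -0.97599579]] [0.07011643 0.58333342 0.77987515]
```

View pics/side0.png

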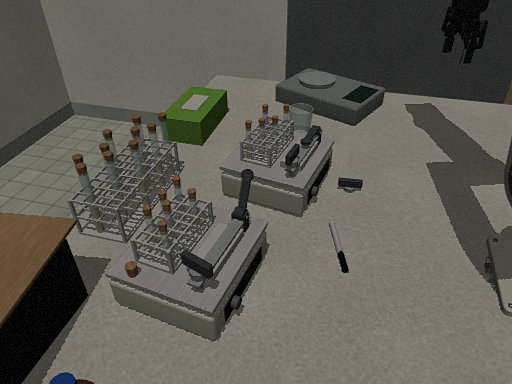

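View pics/top0.png

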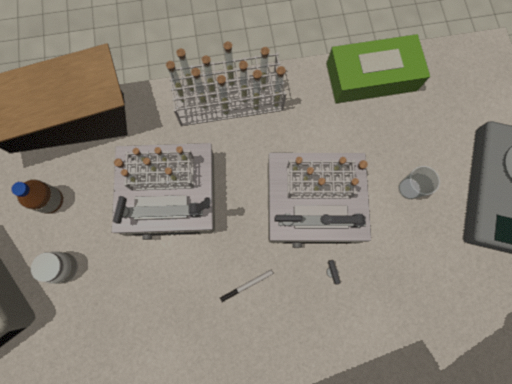

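Run:
```python
import cv2,pickle
a=pickle.load(open("top0.pkl","rb"))["img"];cv2.imwrite("pics/tc.png",cv2.resize(a[135:245,100:225],None,fx=6,fy=5.4,interpolation=cv2.INTER_CUBIC)[:600])
a=pickle.load(open("side0.pkl","rb"))["img"];cv2.imwrite("pics/sc.png",cv2.resize(a[160:310,110:290],None,fx=4,fy=4,interpolation=cv2.INTER_CUBIC))
```

```text
(no output)
```

View pics/tc.png

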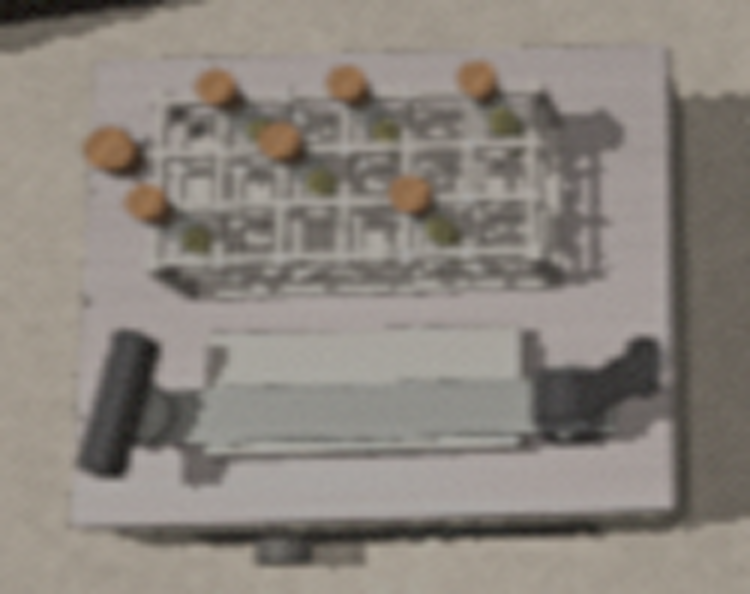

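View pics/sc.png

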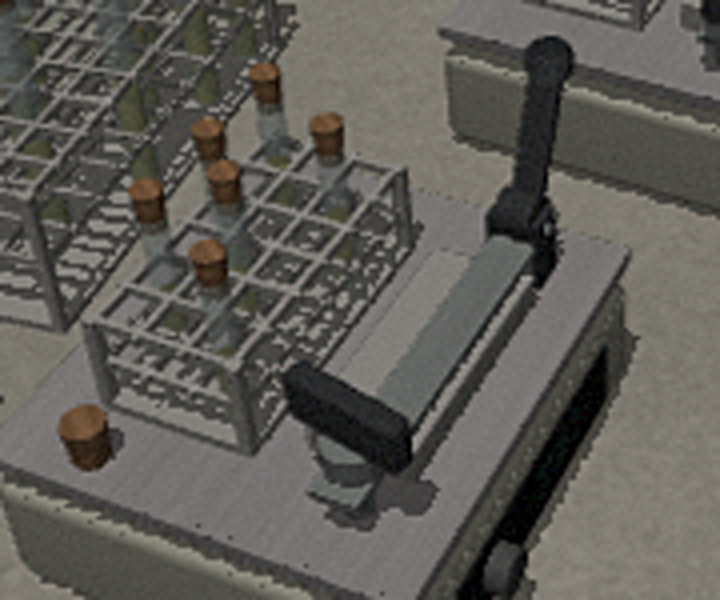

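```bash
cat > h.py <<'E'
import numpy as np,pickle,cv2
def pts(c):
    d=c["depth"];v,u=np.mgrid[:d.shape[0],:d.shape[1]]
    P=np.stack([(u-c["cx"])/c["fx"]*d,(v-c["cy"])/c["fy"]*d,d],-1)
    W=(P-c["t"])@c["R"]; W[d==0]=np.nan
    return W
def ray(c,u,v,z):
    r=np.array([(u-c["cx"])/c["fx"],(v-c["cy"])/c["fy"],1])@c["R"]; o=-c["t"]@c["R"]
    return o+r*(z-o[2])/r[2]
def proj(c,X):
    p=c["R"]@np.array(X)+c["t"]; return c["fx"]*p[0]/p[2]+c["cx"],c["fy"]*p[1]/p[2]+c["cy"]
E
python3 - <<'E'
from h import *
T=pickle.load(open("top0.pkl","rb"));S=pickle.load(open("side0.pkl","rb"))
for c in(T,S):print(-c["t"]@c["R"])
# plane outline of platform in top: corners
for p in[(98,55),(668,48),(678,515),(72,522)]:print("plat",ray(T,100+p[0]/6,135+p[1]/5.4,.085))
for c,(r0,r1,c0,c1) in((T,(190,228,108,133)),(S,(240,282,175,218))):
    W=pts(c);im=c["img"].astype(int)
    m=np.zeros(W.shape[:2],bool);m[r0:r1,c0:c1]=1
    m&=(im.max(2)<95)&(W[...,2]>.144)&(W[...,2]<.156)
    P=W[m];xy=P[:,:2].astype(np.float32);r=cv2.minAreaRect(xy);print("grip",len(P),np.median(P,0),r)
    q=xy-xy.mean(0);w,V=np.linalg.eigh(q.T@q);print(V[:,1],np.degrees(np.arctan2(V[1,1],V[0,1])))
    # lever
for c,(r0,r1,c0,c1) in((T,(190,222,188,214)),(S,(165,230,225,257))):
    W=pts(c);im=c["img"].astype(int)
    m=np.zeros(W.shape[:2],bool);m[r0:r1,c0:c1]=1
    m&=(im.max(2)<95)&(W[...,2]>.10)&(W[...,2]<.25)
    P=W[m]
    for z in np.arange(.10,.23,.01):
        k=P[(P[:,2]>=z)&(P[:,2]<z+.01)]
        if len(k)>2:print("%.2f"%z,len(k),k.mean(0).round(4),k.min(0).round(3),k.max(0).round(3))
W=pts(T)
m=np.zeros(W.shape[:2],bool);m[196:218,130:195]=1
E
```

```text
[ 4.04845686e-01 -9.68559937e-06  8.88537790e-01]
[0.36907518 0.63120912 0.59945023]
plat [0.74377812 0.25502845 0.085     ]
plat [0.71119094 0.03893348 0.085     ]
plat [0.51333305 0.06327891 0.085     ]
plat [0.54625495 0.28127978 0.085     ]
grip 142 [0.57855141 0.24203489 0.14892031] ((0.5794410109519958, 0.24249164760112762), (0.01017515268176794, 0.05443350225687027), 70.57862854003906)
[-0.9466438   0.32228157] 161.19904
grip 261 [0.57799729 0.24589518 0.14854216] ((0.5790483355522156, 0.24435538053512573), (0.01287234015762806, 0.05547184497117996), 71.70446014404297)
[-0.94595     0.32431266] 161.07605
0.10 10 [0.5499 0.0928 0.1049] [0.547 0.078 0.1  ] [0.557 0.108 0.11 ]
0.11 21 [0.55   0.0891 0.1139] [0.546 0.078 0.11 ] [0.555 0.104 0.118]
0.12 70 [0.5597 0.0952 0.1261] [0.548 0.084 0.12 ] [0.574 0.105 0.13 ]
0.13 38 [0.5582 0.0921 0.1323] [0.551 0.082 0.13 ] [0.568 0.101 0.138]
0.14 16 [0.5576 0.0804 0.1449] [0.551 0.077 0.141] [0.565 0.083 0.15 ]
0.15 15 [0.5561 0.0753 0.1558] [0.55  0.072 0.152] [0.564 0.078 0.16 ]
0.16 13 [0.5556 0.0711 0.1652] [0.55  0.068 0.161] [0.5
[... 237 characters left out ...]
0.5512 0.1033 0.1054] [0.547 0.088 0.1  ] [0.575 0.124 0.11 ]
0.11 66 [0.557  0.1013 0.1152] [0.545 0.082 0.11 ] [0.574 0.11  0.12 ]
0.12 125 [0.5587 0.0984 0.1253] [0.547 0.084 0.12 ] [0.575 0.107 0.13 ]
0.13 77 [0.5589 0.0873 0.134 ] [0.551 0.077 0.13 ] [0.569 0.101 0.139]
0.14 49 [0.5578 0.0796 0.1449] [0.55  0.074 0.14 ] [0.566 0.084 0.15 ]
0.15 53 [0.5574 0.0755 0.1545] [0.55  0.071 0.15 ] [0.566 0.079 0.159]
0.16 57 [0.5565 0.0706 0.1645] [0.549 0.063 0.16 ] [0.565 0.075 0.169]
0.17 63 [0.5559 0.0658 0.1753] [0.545 0.059 0.17 ] [0.566 0.07  0.18 ]
0.18 76 [0.5552 0.0612 0.185 ] [0.545 0.054 0.181] [0.567 0.065 0.19 ]
0.19 6 [0.5552 0.058  0.1907] [0.552 0.056 0.19 ] [0.558 0.06  0.191]
```

```bash
python3 - <<'E'
from h import *
T=pickle.load(open("top0.pkl","rb"));S=pickle.load(open("side0.pkl","rb"))
for c,(r0,r1,c0,c1) in((T,(190,228,128,190)),(S,(210,275,190,260))):
    W=pts(c);im=c["img"].astype(int)
    y=np.array([.143,.99]);x=np.array([.99,-.143]);n=np.array([.579,.2435])
    q=W[...,:2]-n
    a=q@x;b=q@y
    m=(abs(a)<.03)&(b<-.02)&(b>-.13)&(im.max(2)>95)
    print(np.histogram(W[m][:,2],bins=np.arange(.08,.14,.004)))
    m&=(W[...,2]>.108)&(W[...,2]<.13)
    P=W[m][:,:2].astype(np.float32);r=cv2.minAreaRect(P);print(len(P),r, np.median(W[m][:,2]))
    # edges: per b-bin midline
    B=b[m];A=a[m];bb=[];mid=[]
    for k in np.arange(-.125,-.025,.006):
        s=(B>=k)&(B<k+.006)
        if s.sum()>4: bb.append(k+.003);mid.append((A[s].min()+A[s].max())/2)
    p=np.polyfit(bb,mid,1);print(p,np.degrees(np.arctan(p[0])), np.round(np.array(mid)*1e3,1))
E
python3 -m crank '[[[0,0,-20,-10.7,0],[0,0,-10,-10.7,0],[0,0,0,-10.7,0],[0,0,0,-10.7,0]]]'
python3 -c "
from workcell import bot;o=bot.get_obs();print(o['joint_pos'],o['tool_rot'],o['eef_pos'])"
```

```text
(array([ 52, 335,  28,  14,  16, 310, 186, 434,  75,   0,   0,   0,   0,
         0,   0]), array([0.08 , 0.084, 0.088, 0.092, 0.096, 0.1  , 0.104, 0.108, 0.112,
       0.116, 0.12 , 0.124, 0.128, 0.132, 0.136, 0.14 ]))
509 ((0.5704546570777893, 0.1690312922000885), (0.10997498035430908, 0.022591371089220047), 82.45707702636719) 0.11060930255704306
[-0.01474831  0.00084993] -0.8449544032367852 [2.6 2.8 2.  2.1 2.1 2.3 2.4 2.3 2.7 1.7 1.8 1.9 2.  0.9 1.2 1.  1.3]
(array([ 39, 444,   0,   0,   0, 364,  41, 498,   9,   0,   0,   0,   0,
         0,   0]), array([0.08 , 0.084, 0.088, 0.092, 0.096, 0.1  , 0.104, 0.108, 0.112,
       0.116, 0.12 , 0.124, 0.128, 0.132, 0.136, 0.14 ]))
507 ((0.5695013403892517, 0.16440194845199585), (0.10007347911596298, 0.022382991388440132), 82.78800201416016) 0.11013335480906637
[-0.01920542  0.00042172] -1.100254194784917 [ 2.7  2.4  2.8  1.8  2.3  2.2  2.5  1.7  2.   2.6  1.4  1.9  1.9  1.5
  1.  -0.1]
clock: 0.6
eef_pos: [0.1851, -0.4623, 0.259]
tool_rot: [0.843, 0.538, 0.001, -0.004]
ft_force: [0.2, 0.5, -0.3]
grip_width: 0.0858
[-1.19001152e+00  2.32444113e-01  6.63849782e-02  1.41222233e+00
 -4.03926934e-06  8.15423761e-01] [ 8.42930314e-01  5.38009738e-01  6.94883452e-04 -3.67748590e-03] [ 0.18505847 -0.46227618  0.25903739]
```

```bash
python3 -m crank '[[[0,0,0,-10.7,0],[0,0,0,-10.7,0],[0,0,0,-10.7,0],[0,0,0,-10.7,0],[0,0,0,-10.7,0],[0,0,0,-10.7,0],[0,0,0,-10.7,0],[0,0,0,-10.7,0],[0,0,0,-10.7,0]]]'
cat > s.py <<'E'
# offset in tool axes to a world target: args x y z a_deg
import sys,numpy as np
from scipy.spatial.transform import Rotation as Ro
from workcell import bot
o=bot.get_obs();R=Ro.from_quat(o["tool_rot"]).as_matrix()
a=np.degrees(np.arctan2(R[1,0],R[0,0]))
print("t",o["clock"],"p",o["eef_pos"].round(4),"a",a.round(2),"zaxis",R[:,2].round(3),"q",o["joint_pos"].round(2),"F",o["ft_force"].round(1),"T",o["ft_torque"].round(2),"w",o["grip_width"])
if len(sys.argv)>3:
    X=np.array(sys.argv[1:4],float);d=R.T@(X-o["eef_pos"])*1e3
    print("move mm",d.round(1))
    if len(sys.argv)>4:
        print("turn",((a-float(sys.argv[4])+180)%360-180).round(2))
E
python3 s.py .579 .2435 .26 161.1
```

```text
clock: 1.72
eef_pos: [0.1839, -0.4593, 0.2541]
tool_rot: [0.158, 0.987, 0.008, -0.005]
ft_force: [-1.4, -0.8, -0.6]
grip_width: 0.085
t 1.725 p [ 0.1839 -0.4593  0.2541] a 161.79 zaxis [-0.007  0.017 -1.   ] q [-1.19  0.24  0.06  1.41  0.   -0.87] F [-1.4 -0.8 -0.6] T [ 0.01 -0.04  0.  ] w 0.08498881099248859
move mm [-155.6  791.1    3.6]
turn 0.69
```

```bash
python3 -m crank '[[[-11,56,-2,0,60],[-11,56,-2,0,60],[-11,56,-2,0,60],[-11,56,-2,0,60],[-11,56,-2,0,60],[-11,56,-2,0,60],[-11,56,-2,0,60],[-11,56,-2,0,60],[-11,56,-2,0,60],[-11,56,-2,0,60],[-11,56,-2,0,60],[-11,56,-2,0,60]]]'
python3 s.py .579 .2435 .26 161.1
```

```text
clock: 3.22
eef_pos: [0.5274, 0.1524, 0.283]
tool_rot: [0.162, 0.987, 0.009, -0.007]
ft_force: [1.8, -0.6, -0.0]
grip_width: 0.0657
t 3.225 p [0.5274 0.1524 0.283 ] a 161.34 zaxis [-0.01   0.019 -1.   ] q [0.27 0.33 0.26 1.51 0.02 0.6 ] F [ 1.8 -0.6 -0. ] T [-0.09 -0.09 -0.  ] w 0.06570819847526824
move mm [-20.1 102.4  24.2]
turn 0.24
```

```bash
python3 -m crank '[[[-10,51,12,0,60],[-10,51,12,0,60],[0,0,20,0,60],[0,0,20,0,60],[0,0,0,0,60]]]'
python3 s.py .579 .2437 .127 161.1
python3 - <<'E'
from workcell import bot
import cv2
for n,(r0,r1,c0,c1) in dict(side=(180,300,130,280),top=(150,250,80,220)).items():
    a=bot.camera(n)["img"];cv2.imwrite(f"pics/{n}1.png",cv2.resize(a[r0:r1,c0:c1],None,fx=5,fy=5,interpolation=cv2.INTER_CUBIC))
E
```

```text
clock: 3.85
eef_pos: [0.5796, 0.2522, 0.2123]
tool_rot: [0.159, 0.987, 0.007, -0.01]
ft_force: [0.5, 0.7, -0.6]
grip_width: 0.0655
t 3.85 p [0.5796 0.2522 0.2123] a 161.75 zaxis [-0.017  0.016 -1.   ] q [0.4  0.53 0.38 1.43 0.02 0.72] F [ 0.5  0.7 -0.6] T [-0.03  0.05 -0.03] w 0.06550916140027997
move mm [-3.9 -9.1 85.1]
turn 0.65
```

View pics/side1.png

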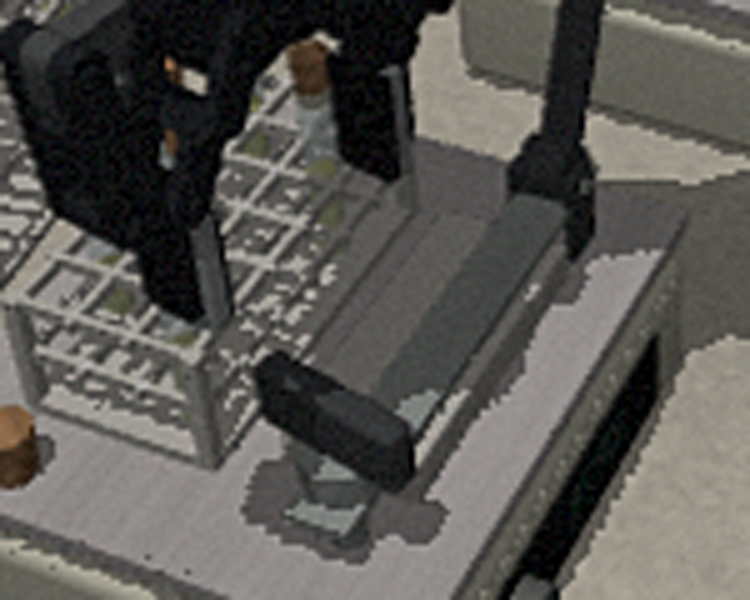

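View pics/top1.png

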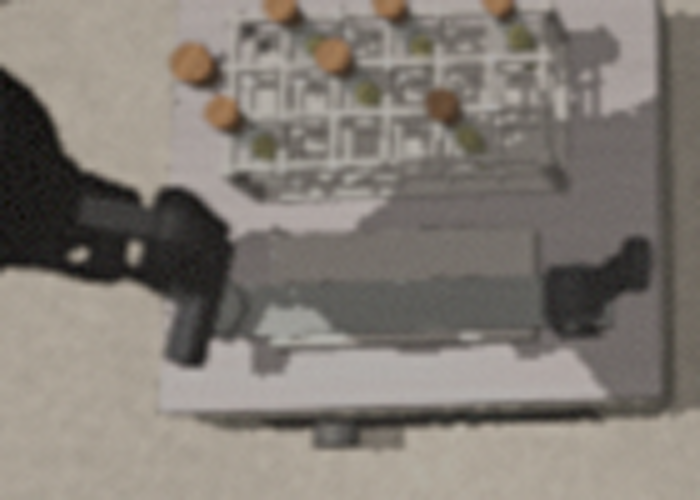

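```bash
python3 -m crank '[[[-4,-9,0,0.6,60],[0,0,25,0,60],[0,0,25,0,60]]]'
python3 s.py .579 .2437 .127 161.1
```

```text
clock: 4.32
eef_pos: [0.5852, 0.242, 0.171]
tool_rot: [0.166, 0.986, 0.011, -0.002]
ft_force: [0.3, 0.2, -0.7]
grip_width: 0.065
t 4.325 p [0.5852 0.242  0.171 ] a 160.93 zaxis [-0.     0.022 -1.   ] q [0.38 0.53 0.28 1.31 0.02 0.72] F [ 0.3  0.2 -0.7] T [-0.05 -0.02 -0.03] w 0.06497551397912413
move mm [ 6.1 -1.4 44.1]
turn -0.17
```

```bash
python3 -m crank '[[[6,-1,15,0,60],[0,0,14,0,60],[0,0,8,0,60],[0,0,0,0,60]]]'
python3 s.py .579 .2437 .127 161.1
```

```text
clock: 4.82
eef_pos: [0.5807, 0.241, 0.1349]
tool_rot: [0.168, 0.986, 0.011, -0.0]
ft_force: [0.8, 0.2, 0.7]
grip_width: 0.065
t 4.825 p [0.5807 0.241  0.1349] a 160.68 zaxis [ 0.003  0.023 -1.   ] q [0.38 0.54 0.19 1.22 0.02 0.72] F [0.8 0.2 0.7] T [-0.    0.05 -0.06] w 0.06502258345355352
move mm [2.5 1.8 8. ]
turn -0.42
```

```bash
python3 -m crank '[[[2.5,2,8,0,120],[0,1,0,0,160],[0,0,0,0,190],[0,0,0,0,200],[0,0,0,0,215]]]'
python3 s.py .579 .2437 .127 161.1
```

```text
clock: 5.45
eef_pos: [0.5796, 0.2434, 0.128]
tool_rot: [0.168, 0.986, 0.01, 0.001]
ft_force: [-2.1, -5.7, 2.6]
grip_width: 0.0132
t 5.45 p [0.5796 0.2434 0.128 ] a 160.63 zaxis [ 0.004  0.019 -1.   ] q [0.39 0.54 0.18 1.2  0.02 0.73] F [-2.1 -5.7  2.6] T [-1.22  0.39  0.02] w 0.01323679055945011
move mm [0.7 0.1 1. ]
turn -0.47
```

```bash
python3 -m crank '[[[0,0,0,0,255],[0,0,0,0,255],[0,0,0,5,255],[0,0,0,8,255],[0,0,0,8,255],[0,0,0,8,255]]]'
python3 s.py .579 .2437 .127 82.65
```

```text
clock: 6.2
eef_pos: [0.5795, 0.2428, 0.1281]
tool_rot: [0.417, 0.909, 0.009, -0.002]
ft_force: [-0.9, -0.8, 0.7]
grip_width: 0.0108
t 6.2 p [0.5795 0.2428 0.1281] a 130.75 zaxis [ 0.004  0.017 -1.   ] q [0.39 0.54 0.18 1.2  0.01 1.25] F [-0.9 -0.8  0.7] T [-0.45  0.13  0.08] w 0.010829454173831823
move mm [1.  0.2 1.1]
turn 48.1
```

```bash
python3 -m crank '[[[0,0,0,9,255],[0,0,0,9,255],[0,0,0,9,255],[0,0,0,9,255],[0,0,0,6,255],[0,0,0,0,255]]]'
python3 s.py .579 .2437 .127 82.65
```

```text
clock: 6.95
eef_pos: [0.5797, 0.2428, 0.1282]
tool_rot: [0.723, 0.691, 0.007, -0.003]
ft_force: [-1.9, -0.9, 1.2]
grip_width: 0.0107
t 6.95 p [0.5797 0.2428 0.1282] a 87.45 zaxis [ 0.005  0.015 -1.   ] q [0.39 0.54 0.18 1.2  0.01 2.01] F [-1.9 -0.9  1.2] T [-0.48  0.16  0.  ] w 0.01071842869651201
move mm [ 0.9 -0.7  1.2]
turn 4.8
```

```bash
python3 -m crank '[[[0,0,0,4,255],[0,0,0,0.8,255],[0,0,0,0,255]]]'
python3 s.py .579 .2437 .127 82.65
```

```text
clock: 7.32
eef_pos: [0.5797, 0.2427, 0.1282]
tool_rot: [0.75, 0.662, 0.007, -0.003]
ft_force: [-0.6, -0.2, 0.6]
grip_width: 0.0109
t 7.325 p [0.5797 0.2427 0.1282] a 82.84 zaxis [ 0.006  0.014 -1.   ] q [0.39 0.54 0.18 1.2  0.01 2.09] F [-0.6 -0.2  0.6] T [-0.47  0.08 -0.05] w 0.010853288629659414
move mm [ 0.9 -0.8  1.2]
turn 0.19
```

```bash
python3 -m crank '[[[0,0,0,0,160],[0,0,0,0,160],[0,0,0,0,160]]]'
python3 -m crank '[[[0,0,-20,0,160],[0,0,-30,0,160],[0,0,-35,0,160],[0,0,-40,0,160],[0,0,-15,0,160],[0,0,0,0,160]]]'
python3 s.py .55 .02 .26 82.65
```

```text
clock: 7.7
eef_pos: [0.5803, 0.2438, 0.1284]
tool_rot: [0.749, 0.662, 0.008, -0.004]
ft_force: [-0.7, -0.5, -0.3]
grip_width: 0.032
clock: 8.45
eef_pos: [0.5793, 0.242, 0.2721]
tool_rot: [0.749, 0.663, 0.008, -0.005]
ft_force: [-0.1, 0.7, -1.1]
grip_width: 0.0319
t 8.45 p [0.5793 0.242  0.2721] a 83.05 zaxis [ 0.006  0.018 -1.   ] q [0.39 0.49 0.47 1.54 0.01 2.08] F [-0.1  0.7 -1.1] T [-0.03  0.01  0.04] w 0.03191959064421038
move mm [-224.1   -2.2    7.9]
turn 0.4
```

```bash
python3 -m crank '[[[-45,0,1,0,255],[-45,0,1,0,255],[-45,0,1,0,255],[-45,0,1,0,255],[-40,-2,0,0.4,255],[0,0,0,0,255]]]'
python3 s.py .5502 .0203 .165 82.65
python3 - <<'E'
from workcell import bot
import cv2
from h import *
for n,(r0,r1,c0,c1) in dict(side=(150,300,150,300),top=(150,250,80,240)).items():
    c=bot.camera(n);a=c["img"];cv2.imwrite(f"pics/{n}2.png",cv2.resize(a[r0:r1,c0:c1],None,fx=4,fy=4,interpolation=cv2.INTER_CUBIC))
    W=pts(c);m=(a.max(2)<95)&(W[...,2]>.144)&(W[...,2]<.156)&(np.hypot(W[...,0]-.579,W[...,1]-.2435)<.035)
    P=W[m];xy=P[:,:2].astype(np.float32);print("grip",len(P),cv2.minAreaRect(xy))
    q=xy-xy.mean(0);w,V=np.linalg.eigh(q.T@q);print(np.degrees(np.arctan2(V[1,1],V[0,1])))
E
```

```text
clock: 9.2
eef_pos: [0.5479, 0.0189, 0.256]
tool_rot: [0.75, 0.662, 0.005, -0.007]
ft_force: [-0.1, 0.1, 0.5]
grip_width: -0.0003
t 9.2 p [0.5479 0.0189 0.256 ] a 82.83 zaxis [-0.002  0.017 -1.   ] q [0.02 0.33 0.19 1.43 0.02 1.72] F [-0.1  0.1  0.5] T [0.01 0.03 0.01] w -0.00030629333972753936
move mm [ 0.2  2.5 91. ]
turn 0.18
grip 249 ((0.5789802074432373, 0.24450603127479553), (0.05446629226207733, 0.012571851722896099), 83.75328826904297)
82.21555
grip 126 ((0.5796530842781067, 0.24543221294879913), (0.04691731557250023, 0.011450603604316711), 85.6055908203125)
83.33427
```

View pics/side2.png

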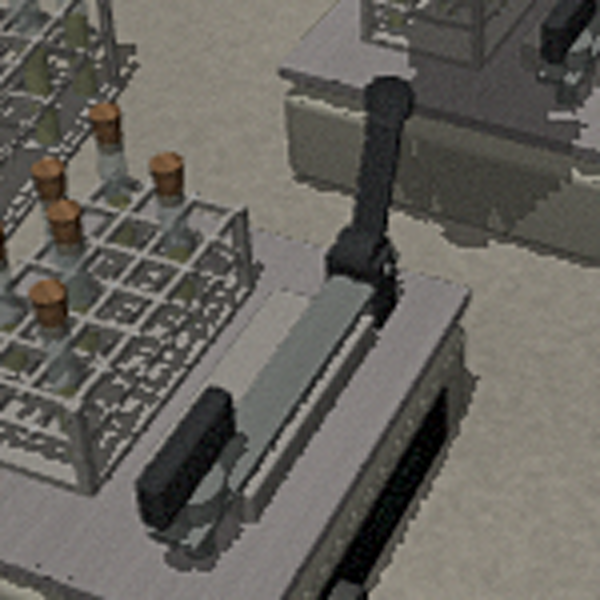

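View pics/top2.png

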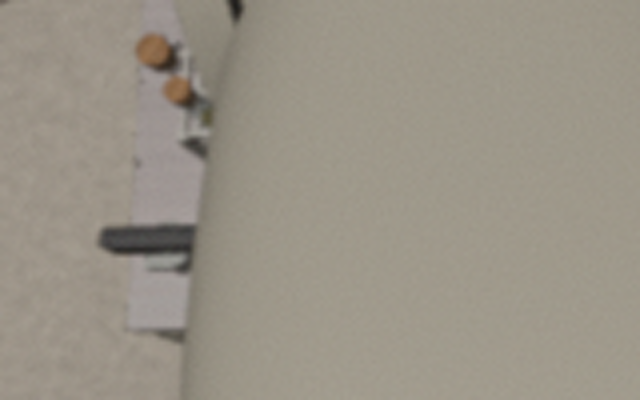

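```bash
python3 -m crank '[[[0,2.5,30,0,255],[0,0,30,0,255],[0,0,24,0,255],[0,0,5,0,255],[0,0,0,0,255]]]'
python3 s.py .5598 .0947 .165 82.65
```

```text
clock: 9.93
eef_pos: [0.5522, 0.029, 0.164]
tool_rot: [0.746, 0.666, 0.006, -0.008]
ft_force: [0.7, 0.2, 0.7]
grip_width: -0.0004
t 9.925 p [0.5522 0.029  0.164 ] a 83.54 zaxis [-0.001  0.02  -1.   ] q [0.04 0.38 0.02 1.21 0.02 1.72] F [0.7 0.2 0.7] T [-0.04 -0.01 -0.03] w -0.0003810415508525533
move mm [66.2  0.2  0.4]
turn 0.89
```

```bash
python3 -m crank '[[[12,0,0,0.9,255],[12,0,0,0,255],[12,0,0,0,255],[12,0,0,0,255],[12,0,0,0,255]]]'
python3 s.py .5598 .0947 .165 82.65
```

```text
clock: 10.55
eef_pos: [0.5622, 0.0916, 0.1691]
tool_rot: [0.752, 0.66, 0.008, -0.005]
ft_force: [-0.3, -2.8, -0.6]
grip_width: 0.0004
t 10.55 p [0.5622 0.0916 0.1691] a 82.54 zaxis [ 0.005  0.018 -1.   ] q [0.15 0.4  0.07 1.23 0.02 1.85] F [-0.3 -2.8 -0.6] T [-0.55  0.04  0.01] w 0.00037717303065731606
move mm [ 2.7 -2.8  4.2]
turn -0.11
```

```bash
python3 -m crank '[[[12,-2.5,3,0,255],[12,0,3,0,255],[10,0,2,0,255]]]'
python3 s.py .564 .1245 .165 82.65
python3 - <<'E'
from workcell import bot
import cv2
a=bot.camera("side")["img"];cv2.imwrite("pics/s3.png",cv2.resize(a[120:270,170:320],None,fx=4,fy=4))
E
```

```text
clock: 10.92
eef_pos: [0.5643, 0.1283, 0.1608]
tool_rot: [0.751, 0.66, 0.008, -0.005]
ft_force: [0.5, -2.3, -0.2]
grip_width: -0.0003
t 10.925 p [0.5643 0.1283 0.1608] a 82.56 zaxis [ 0.005  0.018 -1.   ] q [0.22 0.43 0.08 1.22 0.02 1.92] F [ 0.5 -2.3 -0.2] T [-0.49  0.06  0.01] w -0.00032995506907415226
move mm [-3.7  0.2 -4.2]
turn -0.09
```

View pics/s3.png

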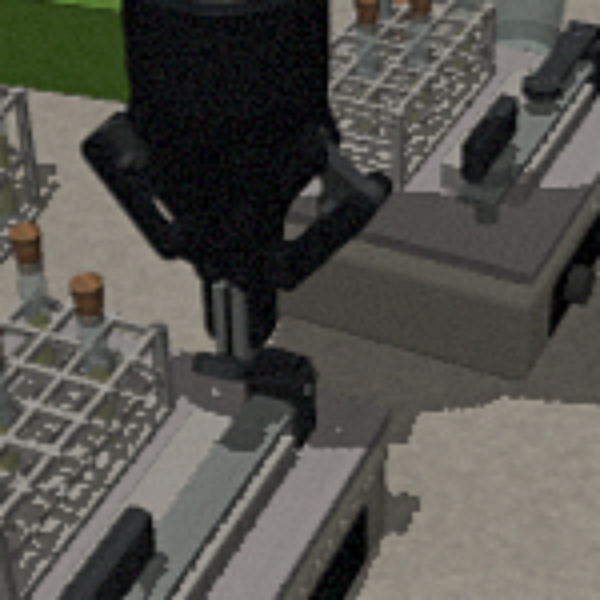

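```bash
python3 -m crank '[[[6,0,6,0,255],[5,0,7,0,255],[4,0,7,0,255],[2,0,6,0,255]]]'
python3 s.py .5662 .1443 .129 82.65
```

```text
clock: 11.48
eef_pos: [0.567, 0.1484, 0.1335]
tool_rot: [0.751, 0.66, 0.009, -0.005]
ft_force: [-0.7, -1.2, 1.3]
grip_width: -0.0001
t 11.475 p [0.567  0.1484 0.1335] a 82.63 zaxis [ 0.006  0.02  -1.   ] q [0.25 0.46 0.06 1.16 0.02 1.95] F [-0.7 -1.2  1.3] T [-0.3   0.12 -0.03] w -0.00014112042353469256
move mm [-4.3 -0.3  4.4]
turn -0.02
```

```bash
python3 -m crank '[[[0,0,3,0,255],[0,0,3,0,255],[0,0,2,0,255]]]'
python3 s.py .5662 .1443 .129 82.65
```

```text
clock: 11.85
eef_pos: [0.5673, 0.1494, 0.1284]
tool_rot: [0.751, 0.66, 0.01, -0.006]
ft_force: [-5.4, -1.3, 14.2]
grip_width: 0.0001
t 11.85 p [0.5673 0.1494 0.1284] a 82.64 zaxis [ 0.008  0.022 -1.   ] q [0.25 0.46 0.05 1.15 0.02 1.95] F [-5.4 -1.3 14.2] T [-0.52  1.21  0.01] w 8.638080656342172e-05
move mm [-5.2 -0.5 -0.7]
turn -0.01
```

```bash
python3 -m crank '[[[0,0,1.5,0,255],[0,0,1.5,0,255]]]'
python3 -m crank '[[[0,0,-8,0,255],[0,0,-25,0,255],[0,0,-35,0,255],[0,0,-40,0,255],[0,0,-40,0,255],[0,0,0,0,255]]]'
python3 s.py .5479 -.1 .26
```

```text
clock: 12.1
eef_pos: [0.5673, 0.1493, 0.1286]
tool_rot: [0.751, 0.66, 0.011, -0.005]
ft_force: [-3.0, -1.0, 7.8]
grip_width: -0.0001
clock: 12.85
eef_pos: [0.5653, 0.146, 0.2811]
tool_rot: [0.751, 0.66, 0.011, -0.007]
ft_force: [-0.6, 0.3, -0.2]
grip_width: 0.0005
t 12.85 p [0.5653 0.146  0.2811] a 82.6 zaxis [ 0.008  0.025 -1.   ] q [0.24 0.39 0.34 1.51 0.02 1.94] F [-0.6  0.3 -0.2] T [-0.04  0.02  0.02] w 0.000502577926451861
move mm [-246.6   14.4   14.9]
```

```bash
python3 -m crank '[[[-45,20,0,0,255],[-45,20,0,0,255],[-45,20,0,0,255],[-45,20,0,0,255],[-45,20,0,0,255],[-45,20,0,0,255],[-45,20,0,0,255],[-45,20,0,0,255],[0,0,0,0,255]]]'
python3 s.py
python3 - <<'E'
from workcell import bot
from h import *
y=np.array([.128,.992]);x=np.array([.992,-.128]);h=np.array([.5598,.0947])
for n,(r0,r1,c0,c1) in dict(side=(150,300,150,300),top=(150,250,80,240)).items():
    c=bot.camera(n);a=c["img"];cv2.imwrite(f"pics/{n}4.png",cv2.resize(a[r0:r1,c0:c1],None,fx=4,fy=4,interpolation=cv2.INTER_CUBIC))
    W=pts(c);q=W[...,:2]-h;A=q@x;B=q@y
    m=(a.max(2)<95)&(W[...,2]>.144)&(W[...,2]<.156)&(np.hypot(A,B-.15)<.035)
    P=W[m]
    if len(P)>5:
        xy=P[:,:2].astype(np.float32);print("grip",len(P),cv2.minAreaRect(xy));q=xy-xy.mean(0);w,V=np.linalg.eigh(q.T@q);print(np.degrees(np.arctan2(V[1,1],V[0,1])))
    for b in np.arange(.01,.09,.01):
        s=(abs(A)<.006)&(B>=b)&(B<b+.01)
        print("%.2f %d"%(b,s.sum()),np.nanmedian(W[s][:,2]).round(4) if s.sum() else "")
E
```

```text
clock: 13.98
eef_pos: [0.6797, -0.2406, 0.2591]
tool_rot: [0.75, 0.661, 0.008, -0.014]
ft_force: [-1.4, -0.8, -0.2]
grip_width: -0.0001
t 13.975 p [ 0.6797 -0.2406  0.2591] a 82.82 zaxis [-0.006  0.031 -0.999] q [-0.35  0.77  0.92  1.74  0.03  1.34] F [-1.4 -0.8 -0.2] T [ 0.03  0.04 -0.06] w -0.0001100335944235107
grip 263 ((0.5789919495582581, 0.2445794641971588), (0.05537175387144089, 0.01316775195300579), 82.02449798583984)
82.67401
0.01 37 0.1283
0.02 38 0.1278
0.03 44 0.1283
0.04 38 0.1286
0.05 38 0.1285
0.06 43 0.1283
0.07 69 0.1224
0.08 44 0.1108
grip 139 ((0.5781107544898987, 0.24194994568824768), (0.05250530689954758, 0.010542508214712143), 80.2519302368164)
82.17834
0.01 32 0.1286
0.02 31 0.1291
0.03 31 0.1294
0.04 29 0.128
0.05 31 0.1284
0.06 33 0.1287
0.07 29 0.1287
0.08 14 0.1105
```

View pics/side4.png

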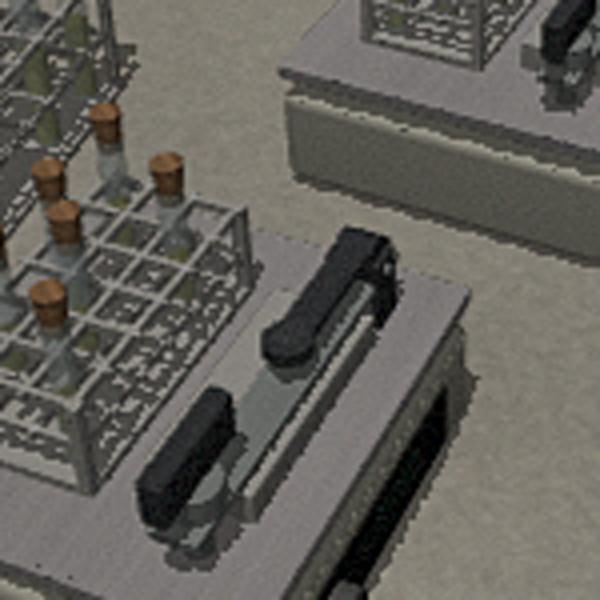

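View pics/top4.png

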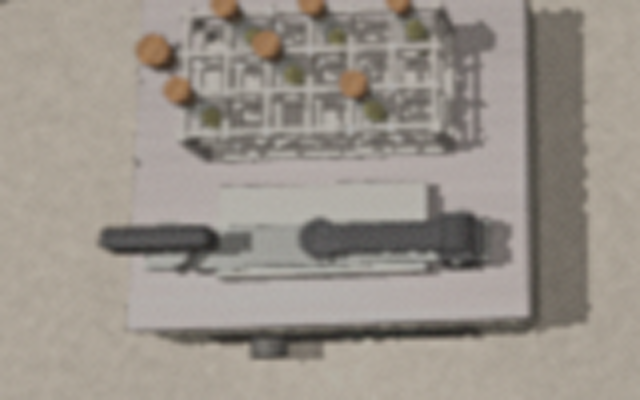

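```bash
python3 -c "
from workcell import bot;print(bot.job_done())"; python3 s.py
```

```text
the job is handed in; nothing more can be done
None
the job is handed in; nothing more can be done
```

The job is done and handed in at about 14 s. On the unlocked shaker I gripped the adjusting nut and turned it clockwise about 78° until its grip lay in line with the bar. Then I pushed the cam lever over with closed fingers and pressed it down onto its stop, reaching about 14 N.

- **Nut:** in the last pictures the grip lies at 82.2° (top camera) and 82.7° (side camera). The bar was measured at about 82.6°, so any remaining error is within about half a degree.
- **Lever:** its upper face is level at 128–129 mm along its length, against the 129 mm expected when closed. One side-camera reading near the round end gave 122 mm, most likely because it caught the edge; the top camera read 128.7 mm there.
- **Other shaker:** I only passed above it, at 0.25 m or higher, and felt no contact. I did not take a separate before-and-after measurement of it. At hand-in the gripper was clear of everything, about 80 mm above that shaker's rack.

No check failed. After hand-in the state could no longer be read, so the final second was not observed.

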